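# Post the used coffee capsule through the caddy's spring flap

## Robot

A 7-joint arm with a two-finger parallel gripper is mounted at the origin on a cart in front of the work surface, level with it; the furniture and walls round the work are solid. World frame = base frame: x ahead of the robot, y to its left, z up, the work surface at z = 0. Lengths are in m, angles in degrees, forces in N, time in s.
With the tool pointing down it reaches from about 0.4 to 0.85 m from the base axis. Payload 4.5 kg.
Tool frame: the origin (TCP) lies on the centre line of the jaws, within the pads' length; the fingertips stand 19 mm ahead of it and the grasp point (between the pads) is the TCP (r.tips_ahead is the z of the fingertips in the tool frame, in m); z points along the fingers, y is the direction in which the jaws open and shut (so a half turn about z gives the same grasp; the last joint's range is limited). The gripper opens to 85 mm and grips with 20 to 120 N. Pads are 22 mm wide; open, the fingers measure 114 mm over their backs; the gripper's body (76 mm by 85 mm) begins 54 mm behind the grasp point. The pads swing forward as they close: fully open they stand 13 mm farther back than shut.
Start: joints at [75.103, 39.483, -11.15, 89.685, 9.013, 51.709, -12.324], TCP at [0.181, -0.598, 0.219] pointing down, gripper open.
Joint ranges: [-172.22, 172.22], [-26.19, 119.32], [-84.43, 86.54], [7.71, 146.69], [-57.33, 237.33], [2.42, 119.75], [-152.13, 152.13]. Speed limits (degrees/s): [147.25, 147.25, 180, 180, 180, 180, 180].

## Interface

Orientations are given as a 3x3 rotation matrix whose columns are the frame's x, y, z axes.
In Python, from plant import r gives the robot as it stands.
- The arm moves only by the tool send_rows, never from a script. Its argument "series" is a list of rows, each a list of 2 entries, a list of its own where there are three numbers: the shift along the tool's x, y, z in cm, then the turn about the tool's z in rad. In form: [[[dx, dy, dz], roll], ...]. A call has 1 to 20 rows; each row shifts and turns the commanded pose from where the row before left it, along the tool's axes as they then stand; what a row does not reach is not made up. A row lasts 1/12 s, in which the tool goes at most 41.7 mm and 7.16 degrees, less where a joint would pass 70% of its speed; a pose out of reach is approached as far as the arm can. A call with a gripper value outside its range is refused whole. "gripper" is the gripper command: -1 is fully open, 1 is shut, values between are in proportion, set as the call begins (left out, the last holds). The fingers move at their own pace and stop on an object; "squeeze" is the grip in N (left out, the last holds). Time passes only in rows, so rows that do not move let the fingers close. It gives the time, the measured TCP pose, the force and the opening at its end, in the units of the state.
- r.observe(): the state, without advancing time (a new reading comes with each control period).
- r.snapshot(name): name is "side" or "top" or "wrist"; returns a dict with "color" (420x560x3 uint8, red, green, blue), "camera_matrix" (3x3 intrinsics, pixels), "view" (4x4, takes a point from world to camera coordinates). Camera axes: x right, y down, z forward; pixel columns grow to the right and rows downward; lengths in m; the calibration is good to about 2 mm. A picture is of the moment at which its call begins. There is no depth.
- r.job_done(): hands the job in, once; it reports no verdict.
Trained networks look in the newest picture that a camera, given by its name, has taken for a name from the list of things; names that differ only in an ending like _2 or _b are one class to them, and where a whole thing is asked for, a point or a joint stands for the part that bears it (a point fixed in the world has none). Each returns a list of dicts, best first, with "confidence" (0 to 1); they miss things now and then, are a little off and sometimes report something else, mostly with a low value. They report only what shows in the picture. A call takes as long as a camera call.
- r.trace(name, camera): "region" (420x560 bool, what is visible of it) and "extent" ([left, top, right, bottom] in pixels, round what is visible of it).
- r.landmark_of(name, camera): "uv" ([column, row] in pixels: a listed point, or the origin of a listed thing).
The state is a dict: "time": time; "q": joint angles; "dq": joint speeds; "effort": joint torques, N m; "tool_pos": TCP position; "eef_rot": TCP orientation; "wrist_force": force on the tool from outside, world axes, zero at the start; "wrist_torque": the same for the moment, N m; "finger_gap": finger opening in m.
Only numpy, scipy, OpenCV 4.12 (cv2) and the standard library are available. Lean on these libraries where they do the work, as an engineer would, in place of code of your own. Each camera call takes 0.05 s, during which the arm holds its last target. There are 200 camera calls.

## Task

Post the used coffee capsule that stands on the caddy's ledge: push the sloping self-closing flap open with one fingertip and, while that finger holds it well open, push the capsule along the ledge and over its inner edge with the other finger, so that it drops into the caddy. Do not grasp or lift the capsule and do not shove the flap with it; hold the flap until the capsule has dropped to the bottom, then let the flap close by itself. Leave everything else where it stands, the second capsule on the worktop included.

Things in the scene. Friction and masses are not known exactly. Their poses are not given: they have to be found in the camera images.
- caddy: grey fixed caddy, a hollow box 215 x 144 mm in plan (x -95 to 120). Origin on the worktop, below the middle of the ledge's inner edge; x points level from ledge to hinge (the way to push), y left, z up. x -95..0: flat rimless ledge, top at z=100. x 0..100: mouth, 136 wide between cheeks, covered by the sloping flap. Behind it a hood up to z=150. Hollow under the ledge too; inner floor z=5
- caddy_mouth (a point): middle of the ledge's inner edge, on the ledge's top, 100 mm above the caddy's origin; axes as the caddy's. A capsule pushed only to the edge may tip and hang there between edge and finger; it drops for sure when the pushing finger's front goes 10 mm past the edge (fingers then best 60 to 70 mm apart)
- flap (a joint): flap angle, rad: 0 shut (sloping up at 24 degrees from just past the ledge's edge to the hinge); grows as its lower edge swings down and forward into the caddy; 1.15 hangs straight down, stop at 1.17. A spring shuts it when let go; holding it open takes 5 N or less. With a downward finger, tip 8 mm over the ledge, front face at caddy x=85 mm, it opens 0.8 rad and a 60 mm gap lies beyond the ledge
- flap_edge (a point): middle of the free edge of the flap (it moves with it). The flap is a plain metal plate 130 wide, 100 from hinge to free edge, 4 thick (mm). Its hinge line runs along the caddy's y at x=100, z=145 mm in the caddy's frame
- capsule: used coffee capsule, plain aluminium, 16 to 28 g, standing on the ledge, wide side down: flange 37 mm across, 2 mm thick, above it a cone from 29 to 17 mm across, 28 mm tall in all. Origin at the centre of its underside, z up. It starts 45 to 60 mm before the ledge's inner edge, up to 30 mm left or right of the middle
- spare_capsule: a second capsule of the same kind, standing on the worktop beside the caddy; bystander. Origin at the centre of its underside
- salt_shaker: glass salt shaker with rounded metal top, 44 mm across, 90 mm tall, on the worktop beside the caddy; bystander. Origin at the centre of its underside
- mug: two-tone mug with handle, 92 mm across, 93 mm tall, on the left of the worktop; bystander
- honey: glass jar with screw lid, 65 mm across, 100 mm tall, on the left of the worktop; bystander
- teaspoon: teaspoon, 130 mm long, lying flat at the right in front of the sink; bystander
- jam: glass jar with a pale lid, 72 mm across, 102 mm tall, at the right in front of the sink; bystander

How it is judged:
By the outcome, as a careful person would: the job done as asked, in the order asked, and still so for the second after the job is handed in, with the robot touching nothing.
It also fails if it takes over 35 s, if anything falls off the work surface, if the arm or the gripper's body presses on something with over 40 N, if the wrist force passes 120 N, or if a joint passes its speed limit or range.

## Working session

There is one attempt and no reset: what is moved stays moved. The work goes in short steps, Python scripts to look and compute and a tool call to move; the robot and the scene stay as the last step left them, time stands still between calls to the robot, and variables do not carry over. Pictures are saved under pics/ and viewed, about 8 in all and at most 12, crops included, and the job is handed in when it is done.

Besides the shell and the picture viewer there is one more tool, called after "Emit:" as name(argument=value, ...) on one line, values as JSON. send_rows: Moves the arm, as the interface text tells. Its arguments: {"type":"object","properties":{"series":{"type":"array","items":{"type":"array"}},"gripper":{"type":"number"},"squeeze":{"type":"number"}},"required":["series"]}

```bash
mkdir -p pics; cat > h.py <<'E'
from plant import r
import numpy as np, cv2
def ray(s,uv):
    V=s["view"];R=V[:3,:3];t=V[:3,3];d=R.T@np.linalg.inv(s["camera_matrix"])@[uv[0],uv[1],1];return -R.T@t,d
def atz(s,uv,z):
    c,d=ray(s,uv);return c+d*(z-c[2])/d[2]
def tri(L):
    A=np.zeros((3,3));b=np.zeros(3)
    for s,uv in L:
        c,d=ray(s,uv);d=d/np.linalg.norm(d);P=np.eye(3)-np.outer(d,d);A+=P;b+=P@c
    return np.linalg.solve(A,b)
def proj(s,p):
    q=s["camera_matrix"]@(s["view"]@np.append(p,1))[:3];return q[:2]/q[2]
E
python3 - <<'E'
from h import *
np.set_printoptions(precision=3,suppress=True)
o=r.observe();print(o["time"],o["tool_pos"],o["eef_rot"],o["finger_gap"],r.tips_ahead)
S={}
for c in("side","top"):
    s=r.snapshot(c);S[c]=s;cv2.imwrite(f"pics/{c}0.png",s["color"][:,:,::-1])
    print(c,"cam at",ray(s,(0,0))[0])
    for n in("caddy","caddy_mouth","flap_edge","capsule","spare_capsule","salt_shaker"):
        print(n,[(np.round(d["uv"],1),round(d["confidence"],2)) for d in r.landmark_of(n,c)[:3]])
E
```

```text
0.0 [ 0.181 -0.598  0.218] [[ 0.957  0.29  -0.001]
 [ 0.29  -0.957  0.002]
 [-0.    -0.002 -1.   ]] 0.08528165160533546 0.019
side cam at [ 0.395 -0.655  1.328]
caddy [(array([260.3, 221.5]), 0.85)]
caddy_mouth [(array([263.4, 203.7]), 0.81)]
flap_edge [(array([260.6, 198.7]), 0.69), (array([229.1, 128.3]), 0.62)]
capsule [(array([242.8, 198.1]), 0.7)]
spare_capsule []
salt_shaker [(array([252.3, 252.7]), 0.7), (array([260.5, 218.7]), 0.54)]
top cam at [-0.143 -0.28   1.509]
caddy [(array([275.8, 221.7]), 0.67)]
caddy_mouth [(array([274.7, 210. ]), 0.78)]
flap_edge [(array([274.4, 202.6]), 0.77)]
capsule [(array([255.5, 216.1]), 0.53)]
spare_capsule [(array([234.7, 216.6]), 0.6)]
salt_shaker [(array([297.5, 252.3]), 0.56)]
```

```bash
python3 - <<'E'
from h import *
np.set_printoptions(precision=3,suppress=True)
ims=[]
for c in("side","top"):
    s=r.snapshot(c);a=s["color"][:,:,::-1]
    ims.append(cv2.resize(a[110:310,170:370],(400,400),interpolation=cv2.INTER_CUBIC))
    if c=="side":A=s
    else:B=s
cv2.imwrite("pics/two.png",np.hstack(ims))
for n,a,b in(("mouth",(263.4,203.7),(274.7,210)),("edge",(260.6,198.7),(274.4,202.6)),("cap",(242.8,198.1),(255.5,216.1)),("caddy",(260.3,221.5),(275.8,221.7)),("salt",(252.3,252.7),(297.5,252.3))):
    z={"mouth":.1,"edge":.104,"cap":.1}.get(n,0)
    print(n,tri([(A,a),(B,b)]),atz(A,a,z),atz(B,b,z))
E
```

```text
mouth [0.497 0.108 0.09 ] [0.495 0.1   0.1  ] [0.494 0.106 0.1  ]
edge [0.492 0.102 0.137] [0.489 0.115 0.104] [0.514 0.118 0.104]
cap [0.444 0.141 0.093] [0.438 0.127 0.1  ] [0.448 0.146 0.1  ]
caddy [0.49  0.098 0.016] [0.485 0.098 0.   ] [0.504 0.109 0.   ]
salt [ 0.448  0.    -0.01 ] [ 0.448 -0.005  0.   ] [ 0.444 -0.002  0.   ]
```

View pics/two.png

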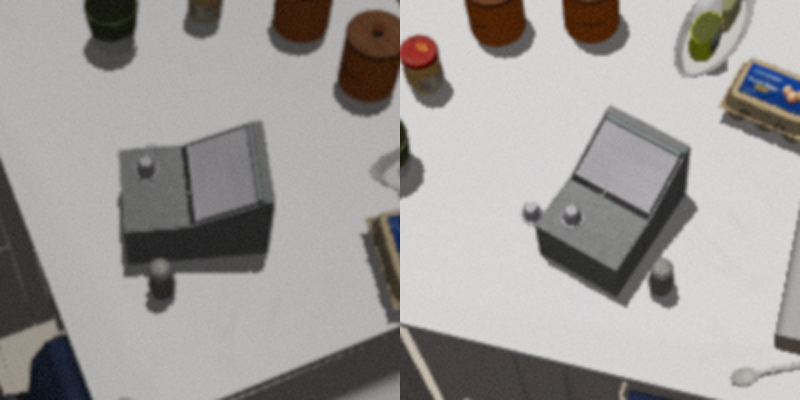

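View pics/top0.png

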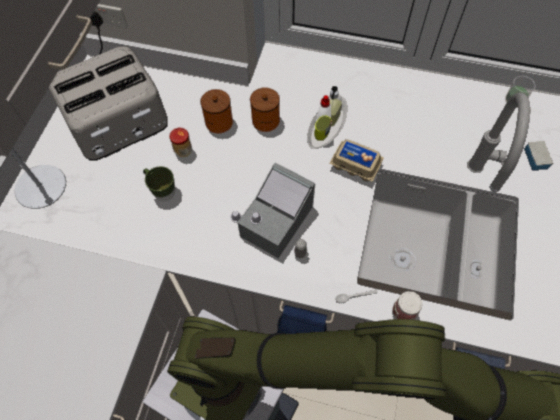

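Picture 1 (two crops): in the top view (full pixels) the caddy's ledge corners are near (239,222) and (277,241), capsule near (255,216), spare near (236,216) and shaker near (301,248). Picture 2 (whole top view) shows the same, and no obstacles near the caddy. Next I'll fit the caddy pose from the corners.

```bash
python3 - <<'E'
from h import *
from scipy.optimize import least_squares
np.set_printoptions(precision=3,suppress=True)
A=r.snapshot("side");B=r.snapshot("top")
obs=[(A,(120,150),(-.095,.072,.1)),(A,(123,237),(-.095,-.072,.1)),(A,(262,122),(.12,.072,.15)),(A,(272,203),(.12,-.072,.15)),
(B,(138,225),(-.095,.072,.1)),(B,(215,262),(-.095,-.072,.1)),(B,(211,107),(.12,.072,.15)),(B,(290,150),(.12,-.072,.15))]
def res(p):
    c,s=np.cos(p[2]),np.sin(p[2]);o=[]
    for S,u,m in obs:
        w=np.array([p[0]+c*m[0]-s*m[1],p[1]+s*m[0]+c*m[1],m[2]])
        o+=list(proj(S,w)-(np.array(u)/2+[170,110]))
    return np.array(o)
f=least_squares(res,[.495,.105,.5]);print(f.x,np.degrees(f.x[2]));print(f.fun.reshape(-1,2))
R=np.array([[np.cos(f.x[2]),-np.sin(f.x[2])],[np.sin(f.x[2]),np.cos(f.x[2])]])
# capsule top centre (cone top) px
a=np.array((147,157))/2+[170,110];b=np.array((172,209))/2+[170,110]
for S,u in((A,a),(B,b)):
    w=atz(S,u,.128);print("cap",w,R.T@(w[:2]-f.x[:2]))
w=atz(B,np.array((132,208))/2+[170,110],.02);print("spare",w,R.T@(w[:2]-f.x[:2]))
w=np.array([.446,-.003]);print("salt",R.T@(w[:2]-f.x[:2]))
s=r.snapshot("wrist");o=r.observe();E=np.eye(4);E[:3,:3]=o["eef_rot"];E[:3,3]=o["tool_pos"];print(s["view"]@E,s["camera_matrix"])
E
```

```text
[ 0.494  0.104 -0.051] -2.9059767382392887
[[-0.867 -0.64 ]
 [ 0.049 -2.378]
 [ 0.306 -1.287]
 [ 1.702  0.135]
 [-1.29   0.321]
 [ 1.007  5.284]
 [ 0.589 -1.258]
 [ 1.706 -1.337]]
cap [0.442 0.142 0.128] [-0.053  0.035]
cap [0.441 0.139 0.128] [-0.054  0.032]
spare [0.458 0.228 0.02 ] [-0.042  0.122]
salt [-0.042 -0.11 ]
[[ 0.     1.    -0.001  0.001]
 [-0.953  0.    -0.302  0.027]
 [-0.302  0.001  0.953  0.172]
 [ 0.     0.     0.     1.   ]] [[310.02    0.    282.258]
 [  0.    310.02  205.205]
 [  0.      0.      1.   ]]
```

Emit:
send_rows(series=[[[2.46,-1.48,-0.72],0],[[2.46,-1.48,-0.72],0],[[2.46,-1.48,-0.72],0],[[2.46,-1.48,-0.72],0],[[2.46,-1.48,-0.72],0],[[2.46,-1.48,-0.72],0],[[2.46,-1.48,-0.72],0],[[2.46,-1.48,-0.72],0],[[2.46,-1.48,-0.72],0],[[2.46,-1.48,-0.72],0],[[2.46,-1.48,-0.72],0],[[2.46,-1.48,-0.72],0],[[2.46,-1.48,-0.72],0],[[2.46,-1.48,-0.72],0]])

```text
time: 2.12
tool_pos: [0.4514, -0.299, 0.3199]
eef_rot: [[0.957, 0.29, 0.0], [0.29, -0.957, -0.0], [0.0, 0.0, -1.0]]
wrist_force: [0.3, 0.6, -0.9]
finger_gap: 0.0852
```

Emit:
send_rows(series=[[[0.83,-2.74,0],0],[[0.83,-2.74,0],0],[[0.83,-2.74,0],0],[[0.83,-2.74,0],0],[[0.83,-2.74,0],0],[[0.83,-2.74,0],0],[[0.83,-2.74,0],0],[[0.83,-2.74,0],0],[[0.83,-2.74,0],0],[[0.83,-2.74,0],0],[[0.83,-2.74,0],0],[[0.83,-2.74,0],0],[[0.83,-2.74,0],0],[[0.83,-2.74,0],0]])

```text
time: 3.28
tool_pos: [0.4506, 0.102, 0.3196]
eef_rot: [[0.957, 0.29, 0.001], [0.29, -0.957, -0.0], [0.001, 0.0, -1.0]]
wrist_force: [0.2, 0.6, -0.2]
finger_gap: 0.0856
```

Emit:
send_rows(series=[[[0,0,0],-0.102],[[0,0,0],-0.102],[[0,0,0],-0.102],[[0,0,0],-0.102],[[0,0,0],-0.102],[[0,0,0],-0.102],[[0,0,0],-0.102],[[0,0,0],-0.102],[[0,0,0],-0.102],[[0,0,0],-0.102],[[0,0,0],-0.102],[[0,0,0],-0.102],[[0,0,0],0],[[0,0,0],0]])

```text
time: 4.45
tool_pos: [0.4508, 0.1005, 0.3194]
eef_rot: [[0.056, 0.998, 0.0], [0.998, -0.056, 0.0], [0.0, 0.0, -1.0]]
wrist_force: [0.4, -0.5, 0.7]
finger_gap: 0.0857
```

```bash
python3 - <<'E'
from h import *
np.set_printoptions(precision=3,suppress=True)
s=r.snapshot("wrist");cv2.imwrite("pics/w1.png",s["color"][:,:,::-1])
o=r.observe();print(o["time"],o["tool_pos"],o["eef_rot"],r.tips_ahead,o["wrist_force"])
for n,z in(("caddy_mouth",.1),("flap_edge",.106),("capsule",.1),("spare_capsule",0),("salt_shaker",0)):
    print(n,[(np.round(d["uv"],1),round(d["confidence"],2),atz(s,d["uv"],z)) for d in r.landmark_of(n,"wrist")[:2]])
E
```

```text
4.5 [0.451 0.101 0.319] [[ 0.056  0.998  0.   ]
 [ 0.998 -0.056 -0.   ]
 [-0.     0.    -1.   ]] 0.019 [1.003 0.265 0.498]
caddy_mouth [(array([315.4, 164.2]), 0.67, array([0.492, 0.11 , 0.1  ]))]
flap_edge [(array([326.7, 163.4]), 0.89, array([0.505, 0.111, 0.106]))]
capsule [(array([269.1, 138.7]), 0.62, array([0.438, 0.143, 0.1  ]))]
spare_capsule [(array([274.3,  68.9]), 0.61, array([0.447, 0.23 , 0.   ]))]
salt_shaker [(array([278.8, 226.6]), 0.78, array([ 0.44 , -0.009,  0.   ]))]
```

View pics/w1.png

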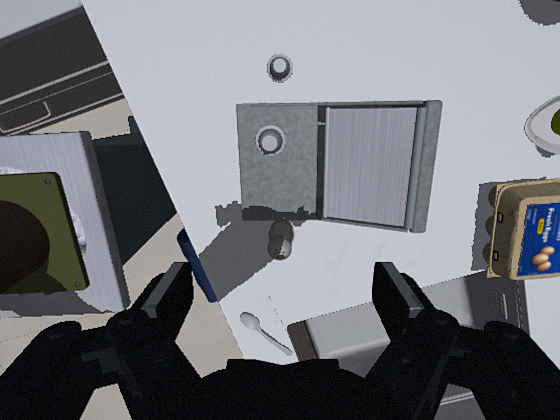

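The wrist view shows the ledge's outer corners at (237,104) and (240,219), inner edge at column ~318, hood back corners at (441,101) and (427,232), and capsule flange centre at (271,141). The spare is at (280,68) and the shaker at (280,240). I'll refit from this closer view.

```bash
python3 - <<'E'
from h import *
from scipy.optimize import least_squares
np.set_printoptions(precision=4,suppress=True)
A=r.snapshot("wrist");o=r.observe()
obs=[((237,104),(-.095,.072,.1)),((240,219),(-.095,-.072,.1)),((441,101),(.12,.072,.15)),((427,232),(.12,-.072,.15)),((317,103),(0,.072,.1)),((318,219),(0,-.072,.1))]
def res(p):
    c,s=np.cos(p[2]),np.sin(p[2])
    return np.concatenate([proj(A,[p[0]+c*m[0]-s*m[1],p[1]+s*m[0]+c*m[1],m[2]])-u for u,m in obs])
f=least_squares(res,[.495,.105,-.05]);print(f.x,np.degrees(f.x[2]));print(f.fun.reshape(-1,2))
c,s=np.cos(f.x[2]),np.sin(f.x[2]);R=np.array([[c,-s],[s,c]])
for n in("capsule",):
    t=r.trace(n,"wrist")[0];e=t["extent"];print(e,t["confidence"])
for u,z in(((270.5,141),.102),((269.5,143),.128),(((e[0]+e[2])/2,(e[1]+e[3])/2),.104)):
    w=atz(A,u,z)[:2];print("cap",w,R.T@(w-f.x[:2]))
print("tcp",R.T@(o["tool_pos"][:2]-f.x[:2]),"tool y ang",np.degrees(np.arctan2(o["eef_rot"][1,1],o["eef_rot"][0,1])))
E
```

```text
[ 0.4935  0.1096 -0.0365] -2.089673231628881
[[-2.1028 -0.3537]
 [ 1.9538  1.9594]
 [ 2.7714 -1.6551]
 [-1.1298  1.396 ]
 [ 0.4951 -0.8277]
 [-2.4606  0.769 ]]
[252.3, 124.9, 287.0, 159.1] 0.91
cap [0.4395 0.1408] [-0.0552  0.0292]
cap [0.4393 0.1413] [-0.0553  0.0298]
cap [0.4385 0.1399] [-0.0561  0.0283]
tcp [-0.0424 -0.0104] tool y ang -3.068400168657917
```

```bash
python3 - <<'E'
import cv2
a=cv2.imread("pics/w1.png")[80:250,220:450]
cv2.imwrite("pics/w1c.png",cv2.resize(a,None,fx=3.4,fy=3.4,interpolation=cv2.INTER_CUBIC))
E
```

```text
(no output)
```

View pics/w1c.png

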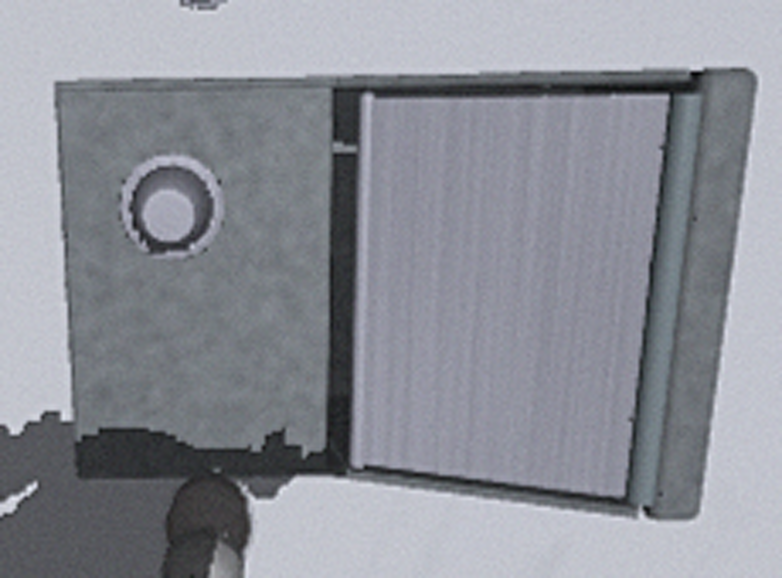

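```bash
python3 - <<'E'
from h import *
from scipy.optimize import least_squares
np.set_printoptions(precision=4,suppress=True)
A=r.snapshot("wrist");o=r.observe()
k=lambda u,v:(u/3.4+220,v/3.4+80)
obs=[(k(56,83),(-.095,.072,.1)),(k(78,478),(-.095,-.072,.1)),(k(755,72),(.12,.072,.15)),(k(697,518),(.12,-.072,.15)),(k(332,88),(0,.07,.1)),(k(362,93),(.0075,.065,.107)),(k(352,467),(.0075,-.065,.107))]
def res(p):
    c,s=np.cos(p[2]),np.sin(p[2])
    return np.concatenate([proj(A,[p[0]+c*m[0]-s*m[1],p[1]+s*m[0]+c*m[1],m[2]])-u for u,m in obs])
f=least_squares(res,[.495,.105,-.05],loss="soft_l1");print(f.x,np.degrees(f.x[2]));print(res(f.x).reshape(-1,2))
c,s=np.cos(f.x[2]),np.sin(f.x[2]);R=np.array([[c,-s],[s,c]])
for u,z in((k(171,206),.101),(k(168,213),.128)):
    w=atz(A,u,z)[:2];print("cap",w,R.T@(w-f.x[:2]))
print("tcp",R.T@(o["tool_pos"][:2]-f.x[:2]))
E
```

```text
[ 0.4942  0.1088 -0.0382] -2.188727867078258
[[-0.7709 -0.2178]
 [-0.51    0.8138]
 [ 2.4627 -0.7183]
 [ 1.278   1.9104]
 [ 0.5731 -1.1503]
 [-1.0448  1.8714]
 [-0.9228 -0.3395]]
cap [0.4392 0.1412] [-0.0562  0.0303]
cap [0.4392 0.1417] [-0.0562  0.0308]
tcp [-0.0431 -0.0097]
```

Emit:
send_rows(series=[[[0,0,0],-0.015],[[1.34,0.17,2],0],[[1.34,0.17,2],0],[[1.34,0.17,2],0],[[0,0,2],0],[[0,0,2],0],[[0,0,2],0],[[0,0,2],0],[[0,0,1],0],[[0,0,0],0],[[0,0,0],0]])

```text
time: 5.82
tool_pos: [0.4573, 0.1407, 0.1692]
eef_rot: [[0.037, 0.999, -0.001], [0.999, -0.037, -0.0], [-0.0, -0.001, -1.0]]
wrist_force: [-0.2, -0.1, 1.0]
finger_gap: 0.0854
```

```bash
python3 - <<'E'
from h import *
np.set_printoptions(precision=4,suppress=True)
s=r.snapshot("wrist");o=r.observe();print(o["tool_pos"],r.tips_ahead,o["wrist_force"])
a=s["color"][:,:,::-1].copy()
R=o["eef_rot"];p=o["tool_pos"]
for zt,col in((.019,(0,0,255)),(.006,(0,255,0)),(-.02,(255,0,0))):
    for y in(-.0428,.0428,-.057,.057):
        for x in(-.011,.011):
            u=proj(s,p+R@[x,y,zt]);cv2.circle(a,tuple(int(v) for v in np.round(u)),2,col,-1)
cv2.imwrite("pics/w2.png",cv2.resize(a,(800,600)))
t=r.snapshot("side");b=t["color"][:,:,::-1];u=proj(t,[.47,.13,.12]).astype(int)
b=b[max(u[1]-50,0):u[1]+50,u[0]-65:u[0]+65];cv2.imwrite("pics/s2.png",cv2.resize(b,None,fx=6,fy=6,interpolation=cv2.INTER_CUBIC));print(u)
E
```

```text
[0.4578 0.141  0.1698] 0.019 [ 0.3803  0.071  -0.4063]
[253 192]
```

View pics/w2.png

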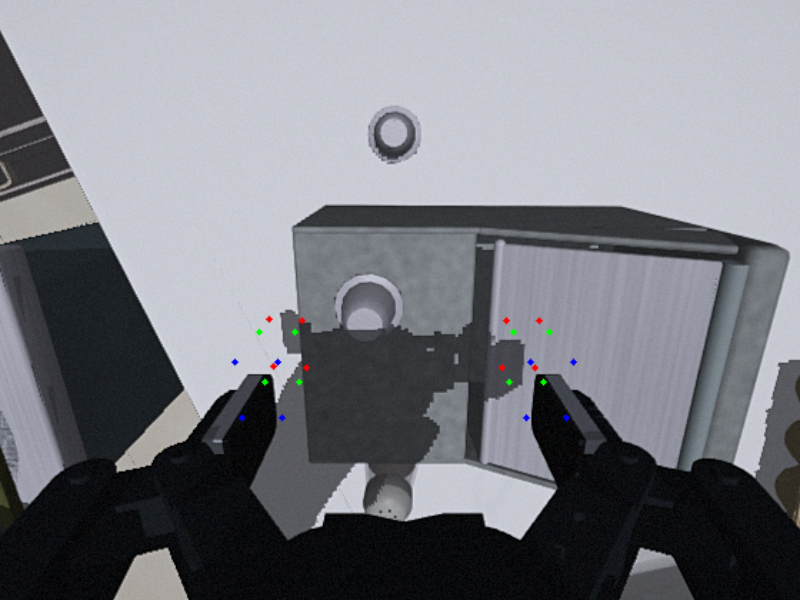

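View pics/s2.png

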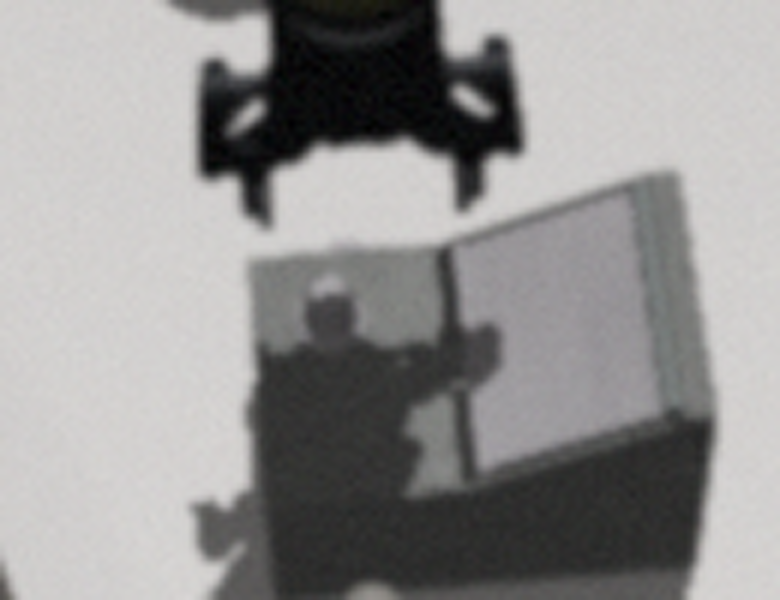

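In picture 5 (wrist, 800 wide) the fingertips are at (272,376) and (532,376), farther back than my projected markers. In picture 6 (side crop) the tips are at (262,225) and (465,210). I'll get the tip height from the side ray intersected with the finger plane.

```bash
python3 - <<'E'
from h import *
np.set_printoptions(precision=4,suppress=True)
t=r.snapshot("side");w=r.snapshot("wrist");o=r.observe();R=o["eef_rot"];p=o["tool_pos"]
pts={}
for nm,u in(("rear",(262,225)),("front",(465,210)),("rear_out_elbow",(205,175))):
    c,d=ray(t,(u[0]/6+188,u[1]/6+142));c=R.T@(c-p);d=R.T@d
    for x in(-.011,0,.011):
        print("side",nm,x,c+d*(x-c[0])/d[0])
for nm,u in(("rear",(272,376)),("front",(532,376))):
    c,d=ray(w,np.array(u)*.7);c=R.T@(c-p);d=R.T@d
    for x in(-.011,0,.011): print("wrist",nm,x,c+d*(x-c[0])/d[0])
for x,y in((1,1),):
  pass
E
```

```text
side rear -0.011 [-0.011  -0.0471 -0.0248]
side rear 0 [ 0.     -0.0474 -0.009 ]
side rear 0.011 [ 0.011  -0.0476  0.0069]
side front -0.011 [-0.011   0.0476 -0.0237]
side front 0 [ 0.      0.0487 -0.0078]
side front 0.011 [0.011  0.0498 0.0081]
side rear_out_elbow -0.011 [-0.011  -0.0704 -0.0679]
side rear_out_elbow 0 [ 0.     -0.0709 -0.0526]
side rear_out_elbow 0.011 [ 0.011  -0.0715 -0.0374]
wrist rear -0.011 [-0.011  -0.0546  0.0105]
wrist rear 0 [ 0.     -0.0479 -0.01  ]
wrist rear 0.011 [ 0.011  -0.0411 -0.0305]
wrist front -0.011 [-0.011   0.0544  0.0105]
wrist front 0 [ 0.      0.0477 -0.01  ]
wrist front 0.011 [ 0.011   0.0411 -0.0305]
```

Emit:
send_rows(series=[[[0,0,1],0],[[0,0,1],0],[[0,0,1],0],[[0,0,0],0],[[0,0,0],0]])

```text
time: 6.43
tool_pos: [0.4575, 0.1407, 0.1397]
eef_rot: [[0.038, 0.999, 0.0], [0.999, -0.038, -0.0], [-0.0, 0.0, -1.0]]
wrist_force: [-0.0, 0.3, 0.2]
finger_gap: 0.0852
```

```bash
python3 - <<'E'
from h import *
np.set_printoptions(precision=4,suppress=True)
o=r.observe();print(o["tool_pos"],o["wrist_force"])
R=o["eef_rot"];p=o["tool_pos"]
out=[]
for c in("side","top"):
    t=r.snapshot(c);b=t["color"][:,:,::-1];u=proj(t,[.457,.13,.12]).astype(int);print(c,u)
    k=8;b=cv2.resize(b[u[1]-35:u[1]+35,u[0]-25:u[0]+25],None,fx=k,fy=k,interpolation=cv2.INTER_CUBIC)
    for zt,col in((.019,(0,0,255)),(.006,(0,255,0)),(-.01,(255,0,0)),(-.025,(0,255,255))):
        for y in(-.05,.05):
            q=[(proj(t,p+R@[x,y,zt])-u+[25.5,35.5])*k for x in(-.011,.011)]
            cv2.line(b,*[tuple(int(v) for v in i) for i in q],col,1)
    out.append(b)
cv2.imwrite("pics/s3.png",np.hstack(out))
E
```

```text
[0.4575 0.1407 0.1397] [-0.0351  0.3078  0.1611]
side [249 192]
top [261 212]
```

View pics/s3.png

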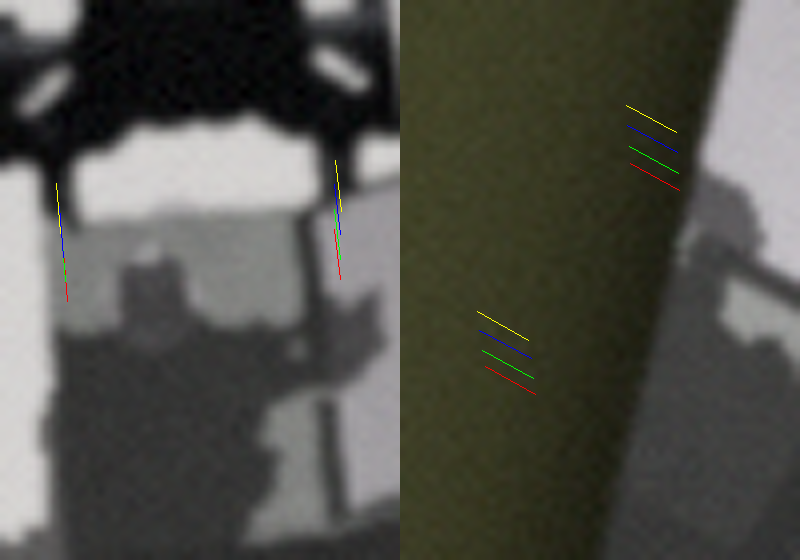

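Picture 7 (side crop) shows tips ending near rows 232 and 207, about 25 mm behind the TCP, against the 19 mm ahead stated. I'll settle this by a gentle descent while watching the force.

Emit:
send_rows(series=[[[0,0,0.5],0],[[0,0,0.5],0],[[0,0,0.2],0],[[0,0,0],0],[[0,0,0],0]])

```text
time: 6.95
tool_pos: [0.4572, 0.1406, 0.1272]
eef_rot: [[0.038, 0.999, -0.0], [0.999, -0.038, -0.0], [-0.0, -0.0, -1.0]]
wrist_force: [-0.1, 0.5, -0.0]
finger_gap: 0.0854
```

Emit:
send_rows(series=[[[0,0,0.3],0],[[0,0,0],0],[[0,0,0],0]])

```text
time: 7.2
tool_pos: [0.4573, 0.1406, 0.1243]
eef_rot: [[0.038, 0.999, -0.0], [0.999, -0.038, -0.0], [-0.0, -0.0, -1.0]]
wrist_force: [0.3, -0.6, 0.3]
finger_gap: 0.0852
```

Emit:
send_rows(series=[[[0,0,0.3],0],[[0,0,0],0],[[0,0,0],0]])

```text
time: 7.45
tool_pos: [0.4573, 0.1406, 0.1212]
eef_rot: [[0.038, 0.999, -0.0], [0.999, -0.038, -0.0], [-0.0, -0.0, -1.0]]
wrist_force: [0.0, 0.3, -0.1]
finger_gap: 0.0852
```

Emit:
send_rows(series=[[[0,0,0.3],0],[[0,0,0],0],[[0,0,0],0]])

```text
time: 7.7
tool_pos: [0.4573, 0.1406, 0.1182]
eef_rot: [[0.038, 0.999, -0.0], [0.999, -0.038, -0.0], [-0.0, -0.0, -1.0]]
wrist_force: [0.1, 0.4, 0.1]
finger_gap: 0.0852
```

Emit:
send_rows(series=[[[0,0,0.3],0],[[0,0,0],0],[[0,0,0],0]])

```text
time: 7.95
tool_pos: [0.4573, 0.1405, 0.1152]
eef_rot: [[0.038, 0.999, -0.0], [0.999, -0.038, -0.0], [-0.0, -0.0, -1.0]]
wrist_force: [-0.3, 0.2, 0.5]
finger_gap: 0.0855
```

Emit:
send_rows(series=[[[0,0,0.3],0],[[0,0,0],0],[[0,0,0],0]])

```text
time: 8.2
tool_pos: [0.4573, 0.1406, 0.1122]
eef_rot: [[0.038, 0.999, -0.0], [0.999, -0.038, -0.0], [-0.0, -0.0, -1.0]]
wrist_force: [-0.2, -0.4, -0.6]
finger_gap: 0.0854
```

```bash
python3 - <<'E'
from h import *
np.set_printoptions(precision=4,suppress=True)
o=r.observe();print(o["time"],o["tool_pos"],o["wrist_force"])
t=r.snapshot("side");b=t["color"][:,:,::-1];u=[249,192]
b=cv2.resize(b[u[1]-35:u[1]+35,u[0]-30:u[0]+40],None,fx=8,fy=8,interpolation=cv2.INTER_CUBIC);cv2.imwrite("pics/s4.png",b)
E
```

```text
8.2 [0.4573 0.1406 0.1122] [-0.199  -0.3777 -0.6029]
```

View pics/s4.png

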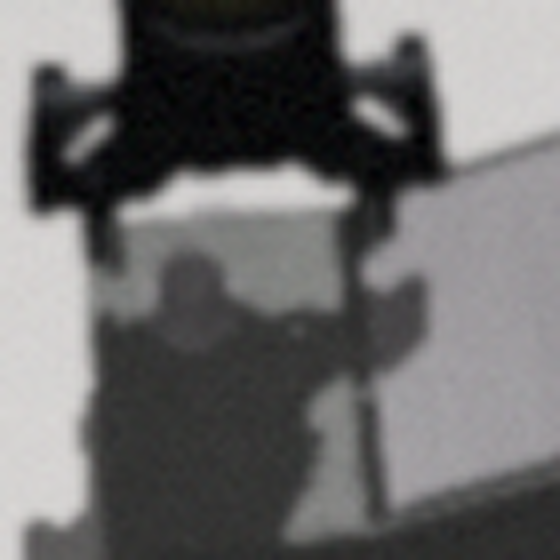

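Emit:
send_rows(series=[[[0,0,0.4],0],[[0,0,0],0],[[0,0,0.4],0],[[0,0,0],0]])

```text
time: 8.58
tool_pos: [0.4571, 0.1405, 0.1038]
eef_rot: [[0.038, 0.999, -0.001], [0.999, -0.038, -0.0], [-0.0, -0.001, -1.0]]
wrist_force: [0.4, 0.2, -0.5]
finger_gap: 0.0855
```

Emit:
send_rows(series=[[[0,0,0.4],0],[[0,0,0],0],[[0,0,0.4],0],[[0,0,0],0]])

```text
time: 8.92
tool_pos: [0.4572, 0.1405, 0.0958]
eef_rot: [[0.038, 0.999, -0.001], [0.999, -0.038, -0.0], [-0.0, -0.001, -1.0]]
wrist_force: [0.4, 0.7, 0.2]
finger_gap: 0.0851
```

Emit:
send_rows(series=[[[0,0,0.3],0],[[0,0,0],0],[[0,0,0],0]])

```text
time: 9.17
tool_pos: [0.4573, 0.1406, 0.0932]
eef_rot: [[0.038, 0.999, -0.0], [0.999, -0.038, -0.0], [-0.0, -0.0, -1.0]]
wrist_force: [-0.3, 0.2, -0.1]
finger_gap: 0.0854
```

```bash
python3 - <<'E'
from h import *
np.set_printoptions(precision=4,suppress=True)
t=r.snapshot("wrist");o=r.observe();print(o["time"],o["tool_pos"],o["wrist_force"])
a=cv2.resize(t["color"][110:320,120:440,::-1],(800,525),interpolation=cv2.INTER_CUBIC)
cv2.imwrite("pics/w5.png",a)
E
```

```text
9.2167 [0.4574 0.1406 0.0933] [ 0.402   0.3958 -0.7346]
```

View pics/w5.png

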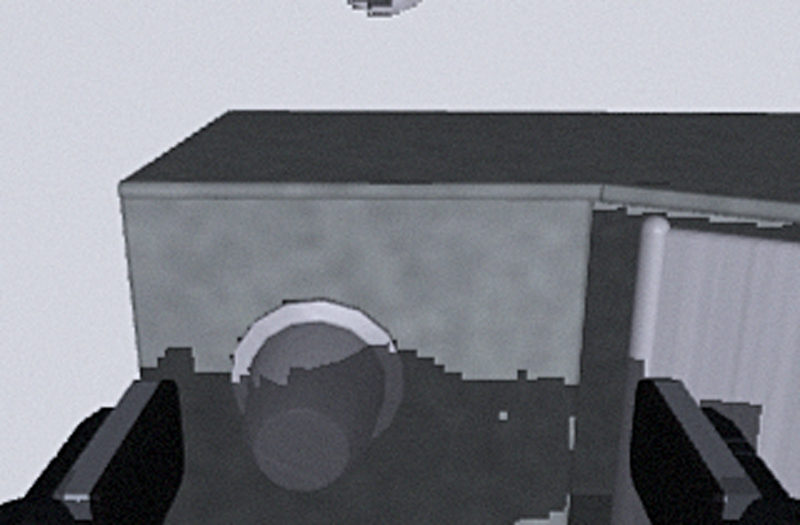

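Picture 9 shows the tips at (178,380) and (635,380) just above the ledge, with the capsule flange between columns 233 and 403 and clear of the rear finger. The flap's edge is under the front finger.

```bash
python3 - <<'E'
from h import *
np.set_printoptions(precision=4,suppress=True)
t=r.snapshot("wrist");o=r.observe();R=o["eef_rot"];p=o["tool_pos"]
k=lambda u,v:(u/2.5+120,v/2.5+110)
for n,u,z in(("flange c",k(318,383),.101),("flange L",k(233,383),.101),("flange R",k(403,383),.101),("flange top",k(318,299),.101),("ledge corner",k(122,185),.1),("inner edge top",k(591,205),.1),("inner edge low",k(578,383),.1),("flap edge",k(645,250),.107)):
    w=atz(t,u,z);print(n,w,R.T@(w-p))
for n,u,y in(("rear tip",k(178,380),-.0427),("front tip",k(635,380),.0427)):
    c,d=ray(t,u);c=R.T@(c-p);d=R.T@d;print(n,c+d*(y-c[1])/d[1])
E
```

```text
flange c [0.439 0.14  0.101] [-0.0014 -0.0184 -0.0076]
flange L [0.4209 0.1407 0.101 ] [-0.0014 -0.0365 -0.0076]
flange R [0.4571 0.1393 0.101 ] [-0.0014 -0.0003 -0.0076]
flange top [0.4404 0.1593 0.101 ] [ 0.0179 -0.0177 -0.0076]
ledge corner [0.4033 0.1845 0.1   ] [ 0.0418 -0.0558 -0.0066]
inner edge top [0.4961 0.1769 0.1   ] [ 0.0377  0.0373 -0.0066]
inner edge low [0.4947 0.1373 0.1   ] [-0.0019  0.0374 -0.0066]
flap edge [0.5052 0.1695 0.107 ] [ 0.0306  0.0467 -0.0136]
rear tip [ 0.0083 -0.0427 -0.0245]
front tip [ 0.0098  0.0427 -0.0273]
```

Emit:
send_rows(series=[[[0,0,0.3],0],[[0,0,0.3],0],[[-0.1,0,0.1],0],[[0,0,0],0],[[0,0,0],0]])

```text
time: 9.68
tool_pos: [0.4573, 0.1395, 0.0862]
eef_rot: [[0.038, 0.999, -0.0], [0.999, -0.038, -0.0], [-0.0, -0.0, -1.0]]
wrist_force: [0.0, 0.5, -0.4]
finger_gap: 0.0854
```

Emit:
send_rows(series=[[[0,0.3,0],0],[[0,0.3,0],0],[[0,0.3,0],0],[[0,0.3,0],0],[[0,0.3,0],0],[[0,0.3,0],0],[[0,0.3,0],0],[[0,0.3,0],0],[[0,0.3,0],0],[[0,0.3,0],0],[[0,0,0],0],[[0,0,0],0]])

```text
time: 10.68
tool_pos: [0.4879, 0.1385, 0.0864]
eef_rot: [[0.038, 0.999, 0.001], [0.999, -0.038, 0.0], [0.0, 0.001, -1.0]]
wrist_force: [0.0, -0.8, 1.0]
finger_gap: 0.0854
```

```bash
python3 - <<'E'
from h import *
np.set_printoptions(precision=4,suppress=True)
t=r.snapshot("wrist");o=r.observe();print(o["time"],o["tool_pos"],o["wrist_force"])
a=cv2.resize(t["color"][110:320,120:440,::-1],(800,525),interpolation=cv2.INTER_CUBIC)
cv2.imwrite("pics/w6.png",a)
E
```

```text
10.7333 [0.4878 0.1385 0.0865] [ 0.1932 -0.2954  1.3145]
```

View pics/w6.png

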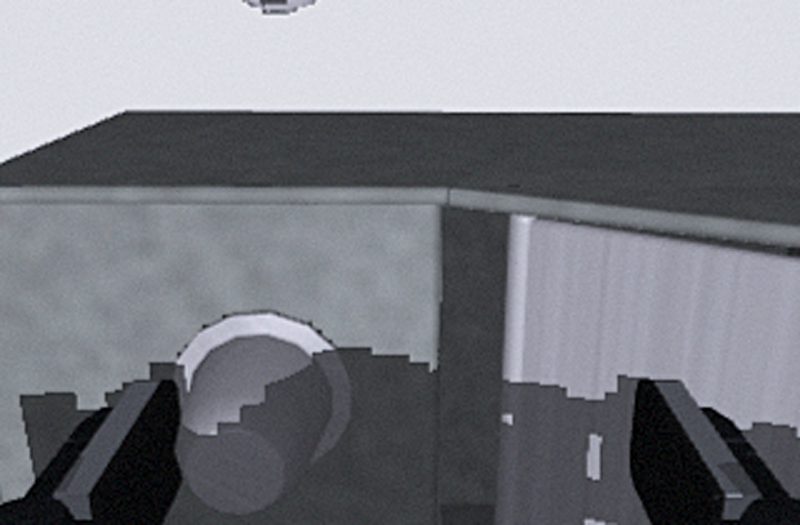

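Picture 10 shows the capsule upright (flange columns ~178–352) and touching the rear finger. The flap has begun to open: the gap spans columns 440–510. Continuing forward.

Emit:
send_rows(series=[[[0,0.3,0],0],[[0,0.3,0],0],[[0,0.3,0],0],[[0,0.3,0],0],[[0,0.3,0],0],[[0,0.3,0],0],[[0,0.3,0],0],[[0,0.3,0],0],[[0,0.3,0],0],[[0,0.3,0],0],[[0,0.3,0],0],[[0,0.2,0],0],[[0,0,0],0]])

```text
time: 11.82
tool_pos: [0.522, 0.1369, 0.0861]
eef_rot: [[0.038, 0.999, -0.001], [0.999, -0.038, -0.0], [-0.0, -0.001, -1.0]]
wrist_force: [-4.3, 1.8, -0.7]
finger_gap: 0.0855
```

```bash
python3 - <<'E'
from h import *
np.set_printoptions(precision=4,suppress=True)
t=r.snapshot("wrist");o=r.observe();print(o["time"],o["tool_pos"],o["wrist_force"])
a=cv2.resize(t["color"][110:320,120:440,::-1],(800,525),interpolation=cv2.INTER_CUBIC)
cv2.imwrite("pics/w7.png",a)
E
```

```text
11.8667 [0.5219 0.1369 0.0862] [-3.9991  0.4196 -0.4505]
```

View pics/w7.png

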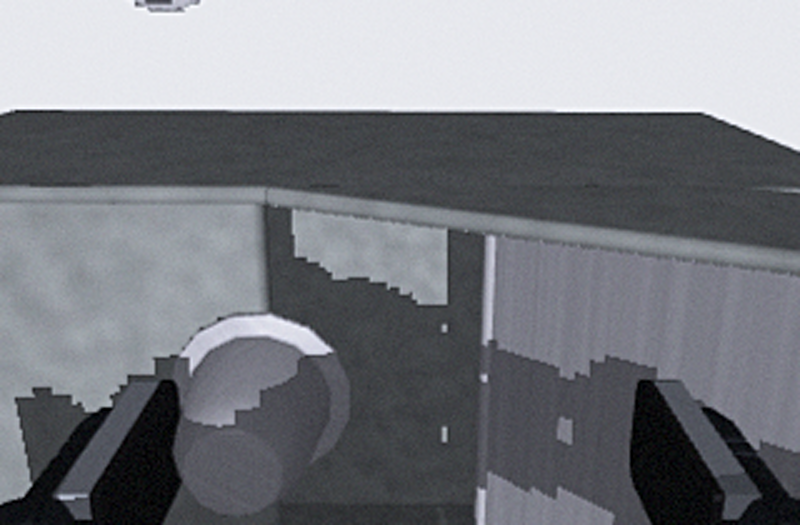

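Picture 11 shows the flap wide open (edge at column ~485) and the capsule upright, its centre (column 265) at the ledge edge (column 268). Now I'll close the fingers in steps, with the arm moving forward to keep the flap finger in place.

Emit:
send_rows(series=[[[0,0.3,-0.1],0],[[0,0,0],0],[[0,0,0],0]], gripper=-0.86, squeeze=20)

```text
time: 12.12
tool_pos: [0.5258, 0.137, 0.0876]
eef_rot: [[0.038, 0.999, 0.001], [0.999, -0.038, 0.0], [0.0, 0.001, -1.0]]
wrist_force: [-2.4, -0.3, 0.6]
finger_gap: 0.0797
```

Emit:
send_rows(series=[[[0,0.3,-0.1],0],[[0,0,0],0],[[0,0,0],0]], gripper=-0.72)

```text
time: 12.37
tool_pos: [0.5289, 0.137, 0.0886]
eef_rot: [[0.038, 0.999, 0.001], [0.999, -0.038, 0.0], [0.0, 0.001, -1.0]]
wrist_force: [-2.9, 0.2, 2.4]
finger_gap: 0.073
```

Emit:
send_rows(series=[[[0,0.3,-0.1],0],[[0,0,0],0],[[0,0,0],0]], gripper=-0.57)

```text
time: 12.62
tool_pos: [0.5318, 0.1369, 0.0895]
eef_rot: [[0.038, 0.999, 0.001], [0.999, -0.038, 0.0], [0.0, 0.001, -1.0]]
wrist_force: [-2.3, -0.2, 3.0]
finger_gap: 0.067
```

Emit:
send_rows(series=[[[0,0.3,-0.1],0],[[0,0,0],0],[[0,0,0],0]], gripper=-0.42)

```text
time: 12.87
tool_pos: [0.5346, 0.1368, 0.0904]
eef_rot: [[0.038, 0.999, 0.0], [0.999, -0.038, 0.0], [0.0, 0.0, -1.0]]
wrist_force: [-2.6, 1.0, 2.6]
finger_gap: 0.0607
```

Emit:
send_rows(series=[[[0,0.2,0],0],[[0,0,0],0],[[0,0,0],0],[[0,0,0],0],[[0,0,0],0],[[0,0,0],0]])

```text
time: 13.37
tool_pos: [0.5358, 0.1366, 0.0902]
eef_rot: [[0.038, 0.999, -0.001], [0.999, -0.038, -0.0], [-0.0, -0.001, -1.0]]
wrist_force: [-4.9, 0.6, -0.8]
finger_gap: 0.061
```

```bash
python3 - <<'E'
from h import *
np.set_printoptions(precision=4,suppress=True)
t=r.snapshot("wrist");o=r.observe();print(o["time"],o["tool_pos"],o["wrist_force"],o["finger_gap"])
for n in("capsule","flap_edge"): print(n,[(d["uv"],round(d["confidence"],2)) for d in r.landmark_of(n,"wrist")])
a=cv2.resize(t["color"][110:320,120:440,::-1],(800,525),interpolation=cv2.INTER_CUBIC)
cv2.imwrite("pics/w8.png",a)
E
```

```text
13.4167 [0.5358 0.1366 0.0902] [-3.8206  1.6035 -1.4459] 0.06106045130512783
capsule [([225.7, 213.3], 0.63)]
flap_edge [([302.7, 270.1], 0.72)]
```

View pics/w8.png

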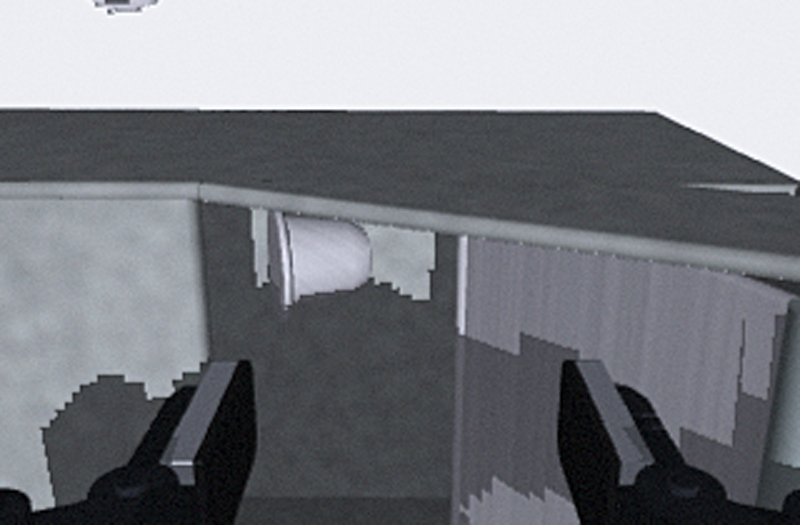

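Picture 12 shows the capsule lying on the caddy's floor at crop (320,255), with the flap still held open. I'll wait briefly, then lift straight up.

Emit:
send_rows(series=[[[0,0,0],0],[[0,0,0],0],[[0,0,0],0],[[0,0,0],0],[[0,0,0],0],[[0,0,-0.6],0],[[0,0,-1],0],[[0,0,-1],0],[[0,0,-1],0],[[0,0,-1],0],[[0,0,-1],0],[[0,0,-1.5],0],[[0,0,-2],0],[[0,0,-2.5],0],[[0,0,-2.5],0],[[0,0,-2.5],0],[[0,0,-2],0],[[0,0,0],0],[[0,0,0],0],[[0,0,0],0]])

```text
time: 15.18
tool_pos: [0.5362, 0.1362, 0.2764]
eef_rot: [[0.038, 0.999, 0.0], [0.999, -0.038, -0.001], [-0.001, 0.0, -1.0]]
wrist_force: [-0.4, 0.2, -0.3]
finger_gap: 0.0605
```

Emit:
send_rows(series=[[[-2,-1,0],0],[[-3,-1,0],0],[[-3,-1,0],0],[[-3,-1,0],0],[[-3,-1,0],0],[[-2,-1,0],0],[[-1,0,0],0],[[0,0,0],0],[[0,0,0],0]])

```text
time: 15.93
tool_pos: [0.4703, -0.0304, 0.2761]
eef_rot: [[0.038, 0.999, 0.0], [0.999, -0.038, 0.001], [0.001, 0.0, -1.0]]
wrist_force: [0.8, -0.0, 1.0]
finger_gap: 0.0606
```

```bash
python3 - <<'E'
from h import *
np.set_printoptions(precision=3,suppress=True)
o=r.observe();print(o["time"],o["tool_pos"],o["wrist_force"])
for c in("wrist","top","side"):
    s=r.snapshot(c);cv2.imwrite(f"pics/end_{c}.png",s["color"][:,:,::-1])
    for n,z in(("flap_edge",.106),("capsule",.1),("spare_capsule",0),("salt_shaker",0)):
        print(c,n,[(np.round(d["uv"]),round(d["confidence"],2),atz(s,d["uv"],z)) for d in r.landmark_of(n,c)[:2]])
E
```

```text
15.9333 [ 0.47  -0.03   0.276] [ 0.806 -0.038  0.961]
wrist flap_edge [(array([310.,  39.]), 0.78, array([0.502, 0.108, 0.106]))]
wrist capsule [(array([299.,  23.]), 0.79, array([0.492, 0.123, 0.1  ]))]
wrist spare_capsule []
wrist salt_shaker [(array([262., 149.]), 0.76, array([ 0.444, -0.007,  0.   ]))]
top flap_edge []
top capsule [(array([401., 312.]), 0.21, array([ 0.388, -0.351,  0.1  ]))]
top spare_capsule [(array([237., 214.]), 0.56, array([0.467, 0.232, 0.   ]))]
top salt_shaker [(array([303., 252.]), 0.45, array([ 0.453, -0.015,  0.   ]))]
side flap_edge [(array([263., 201.]), 0.92, array([0.496, 0.105, 0.106]))]
side capsule [(array([244., 325.]), 0.59, array([ 0.396, -0.253,  0.1  ])), (array([264., 210.]), 0.53, array([0.494, 0.08 , 0.1  ]))]
side spare_capsule []
side salt_shaker [(array([256., 251.]), 0.83, array([0.458, 0.   , 0.   ]))]
```

```bash
python3 - <<'E'
from h import *
np.set_printoptions(precision=3,suppress=True)
s=r.snapshot("wrist");t=r.trace("capsule","wrist")[0]
print(t["extent"],t["confidence"],t["region"].sum())
for z in(.128,.1,.02):
    w=atz(s,(299,23),z);d=w[:2]-[.4942,.1088];print(z,w,[d[0]-.038*d[1],d[1]+.038*d[0]])
for p in((.4942-.095,.18),(.494,.1088),(.503,.1088),(.503,.14)): print(p,proj(s,[*p,.1]))
f=r.trace("flap_edge","wrist");print("flap",f[0]["extent"] if f else f)
g=s["color"].mean(2);print(g[10:40:3,285:325:2].astype(int))
t2=cv2.absdiff(cv2.imread("pics/side0.png"),r.snapshot("side")["color"][:,:,::-1]).max(2)
print("side diff in ledge/flap/spare area >40:",np.argwhere(t2[160:250,225:310]>60).shape[0])
E
```

```text
[302.8, 5.3, 312.7, 41.2] 0.69 226
0.128 [0.49  0.116 0.128] [np.float64(-0.004016127092874648), np.float64(0.006849341648511521)]
0.1 [0.492 0.122 0.1  ] [np.float64(-0.0026608472778948088), np.float64(0.013211115451136757)]
0.02 [0.497 0.14  0.02 ] [np.float64(0.0012113807649046838), np.float64(0.03138761203006595)]
(0.3992, 0.18) [193.829 -45.766]
(0.494, 0.1088) [301.331  38.553]
(0.503, 0.1088) [310.701  38.16 ]
(0.503, 0.14) [310.368   0.733]
flap [307.1, 0.3, 434.6, 112.1]
[[128 131 134 127 128 128 134 136 105  52  58  56  56 122 174 155 148 149
  149 153]
 [136 132 130 130 133 129 130 137  97  55  75  66  59 116 176 155 143 148
  148 151]
 [139 141 128 133 142 137 133 137  97  53  73  69  67 126 177 151 146 153
  152 146]
 [137 131 125 126 131 127 128 136  97  50  75  75  61 125 177 149 145 151
  148 151]
 [132 129 131 132 134 130 127 134  89  56  73  71  65 127 177 145 144 158
  153 149]
 [128 128 132 138 135 124 124 131  83  52  73  64  54 134 180 148 146 151
  153 145]
 [127 127 129 137 134 134 127 128  80  55  55  60  56 130 194 146 148 152
  150 150]
 [132 130 125 122 133 136 136 136  68  56  53  59  61 137 194 146 149 153
  152 150]
 [130 133 129 125 133 133 135 139  66  62  50  61  55 142 199 150 146 157
  156 150]
 [129 130 127 130 131 132 135 134  60  53  50  47  48 142 199 148 151 154
  155 146]]
side diff in ledge/flap/spare area >40: 1683
```

```bash
python3 - <<'E'
from h import *
print(r.job_done(), r.observe()["time"])
E
```

```text
the job is handed in; nothing more can be done
the job is handed in; nothing more can be done
```

The capsule is in the caddy and the flap has shut; I handed the job in at about 16 s. One fingertip held the flap open at about 0.8 rad. The other finger pushed the capsule along the ledge until its front was about 11 mm past the inner edge. I held the flap until the wrist picture showed the capsule lying on the caddy's floor, then lifted the gripper straight up and moved it clear.

**Last checks:**
- **Flap:** the final wrist view puts its edge within about 5 mm of where it started, with the shut slit of about 9 mm in front of it.
- **Capsule:** none is left on the ledge. The network's capsule hit lies only in that slit, which fits the capsule being inside.
- **Forces:** wrist force stayed around 5 N or less at every reading, and the robot touches nothing.
- **Bystanders:** the salt shaker and spare capsule read within 1–2 cm of their first positions, which is the detection scatter, and the arm was not near them. I did not re-measure the mug, honey, teaspoon or jam, as the arm stayed well above the worktop.

**What disagreed:**
- **Fingertip height:** with the gripper open, the pictures put the fingertips about 25 mm behind the reported TCP, not 19 mm ahead as stated. I went by the pictures and a slow descent.
- **False hits:** at the end the networks gave stray capsule hits in the top and side views (confidence up to 0.59). I took them as false because they lay away from the caddy or did not match the wrist view.
- **Side comparison:** comparing the side picture with the first one told me nothing, because many pixels differed, which I put down to the arm standing in view.

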